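# Stand the toppled parts jar on the shaker and start the rinse

### The arm

A 7-joint arm with a two-finger parallel gripper is mounted at the origin on the work surface. World frame = base frame: x ahead of the robot, y to its left, z up, the work surface at z = 0. Lengths are in m, angles in rad, forces in N, time in s.
With the tool pointing down it reaches from about 0.35 to 0.9 m from the base axis. Payload 19.9 kg.
Tool frame: the origin (TCP) lies on the centre line of the jaws, within the pads' length; the fingertips stand 14 mm ahead of it and the grasp point (between the pads) lies 5 mm behind it; z points along the fingers, y is the line along which they close (so a half turn about z gives the same grasp; the last joint's range is limited). The gripper opens to 94 mm and grips with 3 to 60 N. Pads are 16 mm wide; open, the fingers measure 119 mm over their backs; the gripper's body (75 mm by 177 mm) begins 78 mm behind the grasp point.
Start: joints at [-1.149, 0.417, -0.01, 1.614, 0.005, 1.111, -0.053], TCP at [0.28, 0.559, 0.219] pointing down, gripper open.
Joint ranges: [-2.81, 2.81], [-0.39, 2.02], [-1.27, 1.25], [0.06, 2.57], [-1.19, 4.33], [0.19, 2], [-2.82, 2.82]. Speed limits (rad/s): [1.89, 1.89, 2.39, 2.39, 3.01, 3.01, 3.01].

### API

Orientations are given as [roll, pitch, yaw] about the fixed x, y, z axes, in that order (R = Rz(yaw) Ry(pitch) Rx(roll)).
In Python, from plant import env, viewer gives the robot as it stands. The module is installed in compiled form; this text tells all that it offers.
- The arm moves only by the tool send_rows, never from a script. Its argument "steps" is a list that holds one entry, the list of rows, each a list of 6 numbers: the shift along the tool's x, y, z in m, then the turn, a rotation vector about the tool's x, y, z in rad. A call has 1 to 12 rows; each row shifts and turns the commanded pose from where the row before left it, along the tool's axes as they then stand; what a row does not reach is not made up. A row lasts 1/10 s, in which the tool goes at most 50 mm and 8.59 degrees, less where a joint would pass 70% of its speed; a pose out of reach is approached as far as the arm can. A call with a gripper value outside its range is refused whole. "gripper" is the finger opening in m, from 0 to 0.094, set as the call begins (left out, the last holds). The fingers move at their own pace and stop on an object; "newtons" is the grip in N (left out, the last holds). Time passes only in rows, so rows that do not move let the fingers close. It gives the time, the measured TCP pose, the force, the opening and the grip force at its end, in the units of the state.
- env.state(): the state, without advancing time (a new reading comes with each control period).
- viewer.read_camera(name): name is "scene" or "top" or "wrist"; returns (picture, depth): 480x640x3 uint8, blue, green, red; 480x640 float32, m along the optical axis (not along the pixel's ray), 0 where there is no reading.
- viewer.get_calibration(name): a dict with "vertical_fov" (degrees; the focal length in pixels is half the picture's height over the tangent of half this angle, whatever the lens; pixels are square), "cx", "cy" (the principal point, pixels), "dist_coeffs" ([k1, k2, p1, p2, k3] as OpenCV has them; the pictures are not rectified), "cam_to_world" (4x4, takes a point from camera to world coordinates). Camera axes: x right, y down, z forward; pixel columns grow to the right and rows downward; lengths in m; the calibration is good to about 2 mm. A picture is of the moment at which its call begins: read the wrist's pose just before it. get_calibration takes no time and is no camera call; for the wrist camera it gives the pose at the moment of the call.
- env.finish_job(): hands the job in; it is judged then, once.
Trained networks look in the newest picture that a camera, given by its name, has taken for a name from the list of things; names that differ only in an ending like _2 or _b are one class to them, and where a whole thing is asked for, a point or a joint stands for the part that bears it (a point fixed in the world has none). Each returns a list of dicts, best first, with "confidence" (0 to 1); they miss things now and then, are a little off and sometimes report something else, mostly with a low value. They report only what shows in the picture. A call takes as long as a camera call. They do not tell look-alikes from the thing itself.
- viewer.spot_in(name, camera): "at" ([column, row] in pixels, amid what is visible of it).
- viewer.trace(name, camera): "region" (480x640 bool, what is visible of it) and "at" ([column, row] in pixels, amid what is visible of it).
- viewer.mark_of(name, camera): "at" ([column, row] in pixels: a listed point, or the origin of a listed thing).
The state is a dict: "time_s": time; "q": joint angles; "joint_vel": joint speeds; "joint_efforts": joint torques, N m; "ee_pos": TCP position; "ee_rot": TCP orientation; "contact_force": force on the tool from outside, world axes, zero at the start; "wrist_torque": the same for the moment, N m; "opening": finger opening in m; "grasp_force": force on a finger pad.
Only numpy, scipy, OpenCV 4.12 (cv2) and the standard library are available. Lean on these libraries where they do the work, as an engineer would, in place of code of your own. Each camera call takes 0.05 s, during which the arm holds its last target. There are 200 camera calls.

### The job

The small square amber jar of watch parts has toppled over on the bench: stand it upright, screw top up, on the round rubber pad of the parts shaker, wholly on the pad, and let go of it. Then, with the jar standing there, turn the shaker's selector to the two-dot mark. Do not let the jar drop or fall, and leave the beaker and the round tin where they are.

Things in the scene. Friction and masses are not known exactly. Their poses are not given: they have to be found in the camera images.
- jar: Closed square amber glass jar, 48 x 48 mm (x, y; body 62 mm tall) and 85 mm tall in all, with a round black screw top (42 mm in diameter, the top 20 mm), about 0.2 kg; it starts lying flat on one side on the bench, its top roughly towards the right (-y) or the robot. Origin: centre of its underside; z runs along its axis from the underside to the top.
- shaker: Grey fixed bench shaker, 170 mm wide (y), 245 mm deep (x from -165 to +80 mm), 72 mm high; its front faces the robot. Its front is a sloped panel that rises at 35 degrees from a 20 mm high front edge at x = -165 mm to the crest at x = -91 mm, z = 72 mm. Origin: on the bench under the middle of the pad; z up, -x is its front.
- pad (a point): Centre of the upper face of the round black rubber pad (108 mm in diameter, flat, without a rim) on top of the shaker, 80 mm above the bench.
- selector_grip (a point): On the axis of the selector knob in the middle of the sloped panel, 24 mm above the panel: where to grip. The knob is a 46 mm skirt, 5.5 mm high, with a bar grip 42 mm long, 12 mm wide, reaching from 5 to 28 mm above the panel. z: along the knob's axis out of the panel (35 degrees from vertical, towards the robot); x: along the bar to its white-lined pointer end, turning with the knob.
- selector (a joint): Angle of the selector (rad), growing as it is turned clockwise as seen facing the panel. Four marks on the panel, clockwise: 0 bar (off), 0.7 one dot, 1.4 two dots, 2.1 three dots; stops at 0 and 2.1. It stays where it is left and starts between the bar and one dot.
- beaker: Clear plastic beaker, 72 mm in diameter at the rim, 85 mm tall, standing on the bench. Bystander. Origin: centre of its underside.
- tin: Flat round aluminium tin, 48 mm in diameter, 18 mm high, lying on the bench. Bystander. Origin: centre of its underside.
Mind the look-alikes: they are no part of the job. What is shaped like the jar but blue or pink is not meant.

How it is judged:
By the outcome, as a careful person would: the job done as asked, in the order asked, and still so for the second after the job is handed in, with the robot touching nothing.
It also fails if it takes over 59 s, if anything falls off the work surface, if the arm or the gripper's body presses on something with over 40 N, if the wrist force passes 120 N, or if a joint passes its speed limit or range.

## Working session

There is one attempt and no reset: what is moved stays moved. The work goes in short steps, Python scripts to look and compute and a tool call to move; the robot and the scene stay as the last step left them, time stands still between calls to the robot, and variables do not carry over. Pictures are saved under pics/ and viewed, at most 10 in all, crops included, and the job is handed in when it is done.

Besides the shell and the picture viewer there is one more tool, called after ">>>" by a JSON object that holds its "api" and its "payload", one argument or row to a line. send_rows: Moves the arm, as the interface text tells. Its arguments: {"type":"object","properties":{"steps":{"type":"array","items":{"type":"array","items":{"type":"array","items":{"type":"number"}}}},"gripper":{"type":"number"},"newtons":{"type":"number"}},"required":["steps"]}

```bash
mkdir -p pics
cat > h.py <<'E'
import numpy as np, cv2
from plant import env, viewer
from scipy.spatial.transform import Rotation as Rn
def cal(n):
    c=viewer.get_calibration(n); f=240/np.tan(np.radians(c["vertical_fov"])/2)
    return np.array([[f,0,c["cx"]],[0,f,c["cy"]],[0,0,1]]),np.array(c["dist_coeffs"],float),np.array(c["cam_to_world"])
def ray(n,uv,C=None):
    K,d,T=C or cal(n)
    p=cv2.undistortPoints(np.array(uv,float).reshape(-1,1,2),K,d).reshape(-1,2)
    r=np.c_[p,np.ones(len(p))]
    return T[:3,3],r@T[:3,:3].T   # origin, dirs with unit depth
def pts(n,D,uv,C=None):
    uv=np.array(uv).reshape(-1,2); o,r=ray(n,uv,C)
    z=D[np.round(uv[:,1]).astype(int),np.round(uv[:,0]).astype(int)]
    return o+r*z[:,None]
def onplane(n,uv,h,C=None):
    o,r=ray(n,uv,C); return o+r*((h-o[2])/r[:,2])[:,None]
def R(s): return Rn.from_euler('xyz',s["ee_rot"])
E
python3 - <<'E'
from h import *
print(env.state())
for n in("scene","top"):
    I,D=viewer.read_camera(n); cv2.imwrite(f"pics/{n}0.png",I); np.save(f"pics/{n}D.npy",D)
    for t in("jar","shaker","beaker","tin","selector"):
        for r in viewer.trace(t,n)[:4]:
            m=r["region"]&(D>0); v,u=np.nonzero(m)
            P=pts(n,D,np.c_[u,v]) if len(u) else np.zeros((1,3))
            print(n,t,round(r["confidence"],2),np.round(r["at"]),np.round(np.median(P,0),3),P.min(0).round(3),P.max(0).round(3),I[r["region"]].mean(0).round())
    for t in("pad","selector_grip","jar"):
        for r in viewer.mark_of(t,n)[:3]: print(n,"mark",t,r["confidence"],r["at"],pts(n,D,r["at"]).round(3))
E
```

```text
{'time_s': 0.0, 'q': array([-1.14850335,  0.41795006, -0.01030861,  1.61415997,  0.00470891,
        1.11071028, -0.05306023]), 'joint_vel': array([-0.00051748,  0.00150018,  0.00136161, -0.00139326,  0.00066065,
        0.00058803, -0.0010055 ]), 'joint_efforts': array([ 3.60137201e-04, -8.51282930e+01,  6.38731420e-01, -4.25970089e+01,
       -4.88740392e-02,  1.88720872e-02,  1.10508613e-04]), 'ee_pos': array([0.27943957, 0.55865199, 0.21884615]), 'ee_rot': array([-3.14039248e+00,  9.64427593e-05,  2.67775677e+00]), 'contact_force': array([-0.54614666,  0.36656446, -0.09013295]), 'wrist_torque': array([ 0.04053228, -0.01495587, -0.03465407]), 'grasp_force': 0.0, 'opening': 0.09369997329938262}
scene jar 0.96 [406. 155.] [0.427 0.358 0.043] [ 0.359  0.318 -0.001] [0.442 0.431 0.053] [83. 54. 41.]
scene jar 0.84 [410. 193.] [0.552 0.315 0.045] [ 0.516  0.283 -0.002] [0.566 0.367 0.052] [ 74.  67. 113.]
scene jar 0.74 [407. 248.] [0.669 0.241 0.046] [ 0.624  0.206 -0.004] [0.711 0.291 0.054] [88. 51. 33.]
scene jar 0.63 [466. 223.] [0.66  0.398 0.045] [ 0.584  0.375 -0.002] [0.694 0.
[... 1425 characters left out ...]
44.] [0.77  0.002 0.045] [ 0.719 -0.039 -0.002] [0.832 0.038 0.091] [78. 83. 81.]
top tin 0.73 [347. 275.] [ 0.502 -0.014  0.019] [ 0.479 -0.039 -0.001] [0.526 0.009 0.023] [135. 134. 131.]
top selector 0.56 [476. 289.] [ 0.463 -0.259  0.058] [ 0.439 -0.288  0.028] [ 0.485 -0.239  0.083] [10. 10. 10.]
top selector 0.36 [334. 144.] [0.77  0.003 0.044] [ 0.719 -0.039 -0.003] [0.831 0.038 0.091] [78. 82. 81.]
top mark pad 0.88 [463.1, 223.6] [[ 0.59  -0.237  0.079]]
top mark selector_grip 0.75 [481.8, 292.3] [[ 0.459 -0.263  0.075]]
top mark jar 0.77 [139.8, 186.6] [[0.685 0.39  0.048]]
top mark jar 0.68 [225.9, 214.2] [[0.631 0.224 0.022]]
top mark jar 0.64 [193.5, 260.2] [[0.539 0.287 0.024]]
```

Run:
```python
import cv2
I=cv2.imread("pics/top0.png")
cv2.imwrite("pics/topc.png",cv2.resize(I[150:370,80:380],(800,587),interpolation=3))
cv2.imwrite("pics/shk.png",cv2.resize(I[170:340,400:550],(529,600),interpolation=3))
```

```text
(no output)
```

View pics/topc.png

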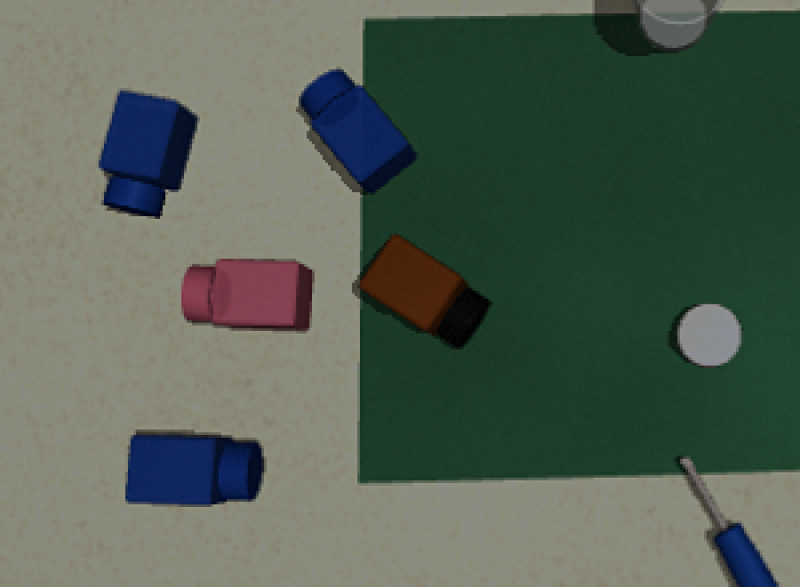

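View pics/shk.png

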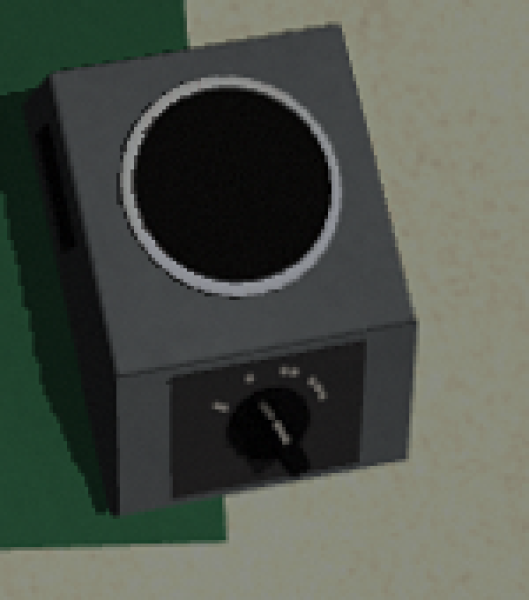

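View pics/scene0.png

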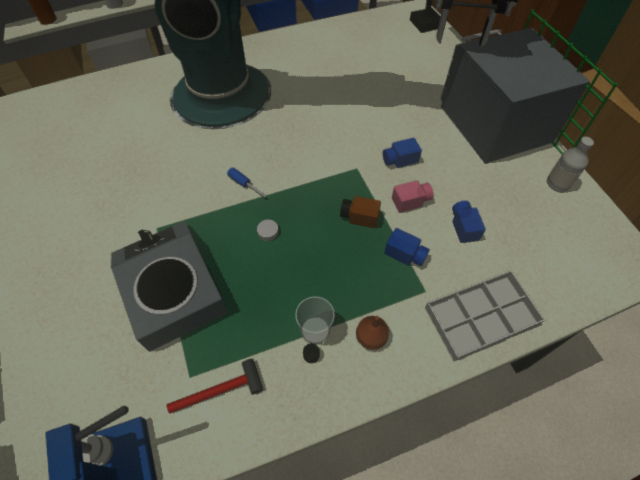

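Candidates lying down in the top view: three blue jars at (134,207), (215,200) and (152,327), a pink one at (173,261), and an amber one at (238,260). Only the amber one with the black screw top fits, and the enlarged crop confirms it. Its top points right and towards the robot. The selector's white pointer lies between the bar and one dot.

Run:
```python
from h import *
C=cal("top"); D=np.load("pics/topD.npy"); I=cv2.imread("pics/top0.png")
r=[x for x in [0]]
# amber jar: points above bench around it
v,u=np.mgrid[150:370,180:300]; uv=np.c_[u.ravel(),v.ravel()]; P=pts("top",D,uv,C); col=I[uv[:,1],uv[:,0]].astype(int)
near=(abs(P[:,0]-.536)<.09)&(abs(P[:,1]-.19)<.08)
for nm,m in(("body",near&(P[:,2]>.043)&(col[:,2]>col[:,0]+25)),("cap",near&(P[:,2]>.03)&(col[:,2]<40)),("all",near&(P[:,2]>.035))):
    Q=P[m]; print(nm,m.sum(),Q.mean(0).round(4),np.median(Q[:,2]),cv2.minAreaRect(Q[:,:2].astype(np.float32)*1000))
# shaker top
v,u=np.mgrid[120:380,380:580]; uv=np.c_[u.ravel(),v.ravel()]; P=pts("top",D,uv,C)
ok=D[uv[:,1],uv[:,0]]>0
p=P[ok&(P[:,2]>.0765)&(P[:,2]<.084)&(P[:,0]>.5)]; print("pad",len(p),cv2.minEnclosingCircle(p[:,:2].astype(np.float32)*1000),np.median(p[:,:2],0),np.median(p[:,2]))
s=P[ok&(P[:,2]>.066)&(P[:,0]>.5)]; print("sh",cv2.minAreaRect(s[:,:2].astype(np.float32)*1000))
k=P[ok&(P[:,2]>.02)&(P[:,2]<.066)&(P[:,1]<-.15)];print(cv2.minAreaRect(k[:,:2].astype(np.float32)*1000))
print(cal("wrist")[2].round(3))
```

```text
body 773 [0.5429 0.2031 0.0487] 0.04872216702583465 ((543.1585693359375, 202.84725952148438), (63.920467376708984, 46.77702331542969), 55.412620544433594)
cap 344 [0.5348 0.1806 0.0419] 0.04292691204922566 ((556.8203735351562, 213.15719604492188), (145.14942932128906, 62.80081558227539), 40.277992248535156)
all 1061 [0.5409 0.1969 0.0471] 0.0481488580019771 ((556.7071533203125, 213.98106384277344), (145.13880920410156, 61.52749252319336), 39.07415008544922)
pad 2595 ((591.6343994140625, -224.76779174804688), 93.7509765625) [ 0.59309102 -0.24067323] 0.08064042219783507
sh ((581.9152221679688, -244.12127685546875), (185.51524353027344, 172.30245971679688), 8.749130249023438)
((621.637939453125, -324.5852966308594), (348.93780517578125, 408.9255065917969), 89.99420166015625)
[[ 0.448  0.864  0.231  0.214]
 [ 0.894 -0.433 -0.115  0.593]
 [ 0.     0.258 -0.966  0.385]
 [ 0.     0.     0.     1.   ]]
```

```bash
cat >> h.py <<'E'
from scipy.linalg import logm,expm
def H(Rm,p): T=np.eye(4); T[:3,:3]=Rm; T[:3,3]=p; return T
def cur(s=None): s=s or env.state(); return H(R(s).as_matrix(),s["ee_pos"])
def screw(A,B,N):
    S=expm(np.real(logm(np.linalg.inv(A)@B))/N)
    row=np.r_[S[:3,3].round(4),Rn.from_matrix(S[:3,:3]).as_rotvec().round(4)]
    S=H(Rn.from_rotvec(row[3:]).as_matrix(),row[:3]); Q=[A]
    for i in range(N): Q.append(Q[-1]@S)
    print(N,"x",row.tolist(),"|shift| mm",(np.linalg.norm(row[:3])*1e3).round(1),"deg",np.degrees(np.linalg.norm(row[3:])).round(2)); print("path",[q[:3,3].round(3).tolist() for q in Q[::3]],"end",Q[-1][:3,3].round(4)); return Q[-1]
def tool(ang,tilt,grasp):  # horizontal x-dir angle deg, rotation about tool y from vertical (deg), grasp point
    a=np.radians(ang); x=np.array([np.cos(a),np.sin(a),0]); z=np.array([0,0,-1.]); y=np.cross(z,x)
    M=np.c_[x,y,z]@Rn.from_euler('y',tilt,degrees=True).as_matrix()
    return H(M,np.array(grasp)+M[:,2]*.005)
AX=-124.6
E
python3 - <<'E'
from h import *
A=cur(); g=np.array([.539,.197,.027])
B=tool(AX,-30,g); up=B.copy(); up[:3,3]-=B[:3,2]*.10
screw(A,up,12); screw(up,B,6)
E
```

```text
12 x [-0.012, -0.0408, 0.0098, -0.0312, -0.0359, -0.1163] |shift| mm 43.6 deg 7.2
path [[0.28, 0.559, 0.219], [0.273, 0.433, 0.188], [0.315, 0.314, 0.155], [0.398, 0.218, 0.126], [0.512, 0.158, 0.109]] end [0.5125 0.158  0.1091]
6 x [0.0, 0.0, 0.0167, 0.0, 0.0, -0.0] |shift| mm 16.7 deg 0.0
path [[0.512, 0.158, 0.109], [0.526, 0.179, 0.066], [0.54, 0.199, 0.022]] end [0.5405 0.1991 0.0225]
```

>>> {"api": "send_rows", "payload": {
  "steps": [
    [[-0.012, -0.0408, 0.0098, -0.0312, -0.0359, -0.1163], [-0.012, -0.0408, 0.0098, -0.0312, -0.0359, -0.1163], [-0.012, -0.0408, 0.0098, -0.0312, -0.0359, -0.1163], [-0.012, -0.0408, 0.0098, -0.0312, -0.0359, -0.1163], [-0.012, -0.0408, 0.0098, -0.0312, -0.0359, -0.1163], [-0.012, -0.0408, 0.0098, -0.0312, -0.0359, -0.1163], [-0.012, -0.0408, 0.0098, -0.0312, -0.0359, -0.1163], [-0.012, -0.0408, 0.0098, -0.0312, -0.0359, -0.1163], [-0.012, -0.0408, 0.0098, -0.0312, -0.0359, -0.1163], [-0.012, -0.0408, 0.0098, -0.0312, -0.0359, -0.1163], [-0.012, -0.0408, 0.0098, -0.0312, -0.0359, -0.1163]]
  ],
  "gripper": 0.094,
  "newtons": 20
}}

```text
time_s: 2.0
ee_pos: [0.3794, 0.2398, 0.1287]
ee_rot: [3.033, 0.357, -2.62]
contact_force: [0.2, 0.5, 1.0]
opening: 0.094
grasp_force: 0.0
```

Run:
```python
from h import *
s=env.state(); print(s["time_s"],s["q"].round(3),s["ee_pos"],s["joint_vel"].round(2)); A=cur(s); print(A.round(3))
B=tool(AX,-30,[.539,.197,.027]); up=B.copy(); up[:3,3]-=B[:3,2]*.10
screw(A,up,4)
I,D=viewer.read_camera("wrist"); 
for r in viewer.trace("jar","wrist"): print(r["confidence"],r["at"],I[r["region"]].mean(0))
```

```text
2.0 [-0.659  0.074  0.097  2.38  -0.306  0.341  1.819] [0.37944834 0.23979695 0.12873511] [ 0.62  0.18 -0.06 -0.02 -1.19 -0.12  2.09]
[[-0.812 -0.528  0.247  0.379]
 [-0.467  0.843  0.267  0.24 ]
 [-0.349  0.102 -0.932  0.129]
 [ 0.     0.     0.     1.   ]]
4 x [-0.0097, -0.0377, 0.0069, -0.0207, -0.0354, -0.1028] |shift| mm 39.5 deg 6.34
path [[0.379, 0.24, 0.129], [0.476, 0.173, 0.112]] end [0.5119 0.1578 0.1092]
0.92 [290.9, 353.0] [ 77.56245399  71.58306748 117.27533742]
0.89 [136.7, 302.3] [17.01026425 34.66826818 44.14697532]
0.7 [313.5, 442.1] [101.39317425  56.190899    36.2272475 ]
0.65 [401.0, 275.4] [104.9084264   63.20101523  47.3551269 ]
0.56 [178.1, 440.4] [106.23511543  52.59720535  28.62150668]
```

```bash
cat > kin.py <<'E'
from h import *
import json,itertools
from scipy.optimize import least_squares
def fk(q,p,s=(-1,-1,-1,-1)):
    z=lambda a:H(Rn.from_euler('z',a).as_matrix(),[0,0,0]); y=lambda a:H(Rn.from_euler('y',a).as_matrix(),[0,0,0]); t=lambda x,l:H(np.eye(3),[x,0,l])
    h,L1,L2,L3,o1,o7,e1,e2=p
    return z(s[0]*q[0]+o1)@t(0,h)@y(q[1])@z(s[1]*q[2])@t(e1,L1)@y(q[3])@t(-e1,0)@z(s[2]*q[4])@t(e2,L2)@y(q[5])@t(0,0)@z(s[3]*q[6]+o7)@t(0,L3)
def err(A,B): return np.r_[(A[:3,3]-B[:3,3])*3,Rn.from_matrix(A[:3,:3].T@B[:3,:3]).as_rotvec()]
E
python3 - <<'E'
from kin import *
d=[([-1.1485,.41795,-.0103,1.61416,.0047,1.1107,-.05306],H(Rn.from_euler('xyz',[-3.1404,.0001,2.67776]).as_matrix(),[.27944,.55865,.21885]))]
s=env.state(); d.append((s["q"].tolist(),cur(s)))
json.dump([(q,T.tolist()) for q,T in d],open("d.json","w"))
for sg in itertools.product([1,-1],repeat=4):
    b=None
    for o7 in(0,1.57,3.14,-1.57):
        f=lambda p:np.r_[np.concatenate([err(fk(q,p,sg),T) for q,T in d]),.01*np.array(p[6:])]
        r=least_squares(f,[.35,.45,.45,.3,0,o7,0,0]); b=r if b is None or r.cost<b.cost else b
    print(sg,b.cost,b.x.round(4))
E
```

```text
(1, 1, 1, 1) 1.1871203677566304 [ 0.6008 12.5521 -0.3424 14.7205 -0.7886 -2.3907 -6.0424 -6.3345]
(1, 1, 1, -1) 1.0214410032608547 [-1.3419  1.2728 -0.9196  1.2344 -0.8635 -0.7428 -0.8281 -1.8179]
(1, 1, -1, 1) 1.7005012913348863 [  1.0272 -23.0208  -0.188  -23.867   -0.7529   3.6699   9.6017   9.4033]
(1, 1, -1, -1) 0.3886302997254088 [ -5.2651 -14.1693  -1.122  -19.1932   2.1126   1.9305   7.1489   5.3143]
(1, -1, 1, 1) 1.4329304323869376 [ 1.7262 19.2475  0.0465 22.5889 -0.7631 -2.4526 -9.1346 -8.9155]
(1, -1, 1, -1) 0.8565733961520127 [-1.5386 -2.664  -0.9153 -3.317  -0.9318 -0.9055  0.9323 -0.0127]
(1, -1, -1, 1) 1.9999852612410707 [  1.8268 -16.4172   0.1111 -16.3131  -0.7836   3.5552   6.5865   6.8029]
(1, -1, -1, -1) 0.2650944589707161 [ -4.4946  -8.0811  -0.9017 -12.0471   2.1944   1.9308   4.3653   2.7768]
(-1, 1, 1, 1) 2.202964951813328 [ 1.4451  5.9596  0.8267  6.9493 -0.0696  0.1045 -2.5516 -2.1144]
(-1, 1, 1, -1) 0.158245704784875 [-0.4519 -6.3315  0.2497 -7.5852  0.012   1.9472  3.107   2.8341]
(-1, 1, -1, 1) 1.8730766026941366 [ 0.8297 10.0291  0.6359 11.0271  0.0329  3.0568 -4.2716 -4.0478]
(-1, 1, -1, -1) 0.011975309781328707 [-0.7977 -2.0468  0.1353 -3.1004 -0.0577  1.5933  1.2605  0.86  ]
(-1, -1, 1, 1) 2.446108964046759 [ -3.1154 -21.8651  -0.5796 -26.079    0.1198   3.3476  10.2886   8.9971]
(-1, -1, 1, -1) 0.10439842375376637 [ -1.8385 -12.3423  -0.1853 -14.9411   0.0478   1.9028   5.9312   5.1258]
(-1, -1, -1, 1) 1.615334412575436 [ 1.58710e+00  9.40290e+00  8.65400e-01  1.07983e+01  1.00000e-02
  2.95690e+00 -4.08890e+00 -3.59960e+00]
(-1, -1, -1, -1) 0.0001480641825939417 [ 0.3148  1.1234  0.4774  1.0137 -0.045   1.5273 -0.277  -0.267 ]
```

>>> {"api": "send_rows", "payload": {
  "steps": [
    [[-0.0097, -0.0377, 0.0069, -0.0207, -0.0354, -0.1028], [-0.0097, -0.0377, 0.0069, -0.0207, -0.0354, -0.1028], [-0.0097, -0.0377, 0.0069, -0.0207, -0.0354, -0.1028], [-0.0097, -0.0377, 0.0069, -0.0207, -0.0354, -0.1028], [0, 0, 0, 0, 0, 0]]
  ]
}}

```text
time_s: 2.6
ee_pos: [0.4391, 0.1964, 0.1152]
ee_rot: [3.065, 0.429, -2.411]
contact_force: [-0.7, 0.2, -0.5]
opening: 0.0942
grasp_force: 0.0
```

```bash
cat >> kin.py <<'E'
def load():
    d=[(q,np.array(T)) for q,T in json.load(open("d.json"))]
    s=env.state(); d.append((s["q"].tolist(),cur(s))); json.dump([(q,T.tolist()) for q,T in d],open("d.json","w"))
    f=lambda p:np.r_[np.concatenate([err(fk(q,p),T) for q,T in d]),.01*np.array(p[6:])]
    r=least_squares(f,[.35,.45,.45,.3,0,1.57,0,0]); print("fit",r.cost,r.x.round(4)); return r.x
LO=np.array([-2.81,-.39,-1.27,.06,-1.19,.19,-2.82]);HI=np.array([2.81,2.02,1.25,2.57,4.33,2,2.82])
def ik(T,p,q0,tries=30):
    best=None; rng=np.random.default_rng(0)
    for i in range(tries):
        x0=np.clip(q0,LO+.01,HI-.01) if i==0 else rng.uniform(LO,HI)
        r=least_squares(lambda q:np.r_[err(fk(q,p),T)*10,.01*(q-q0)],x0,bounds=(LO+.03,HI-.03))
        if best is None or r.cost<best.cost: best=r
    return best.x,np.linalg.norm(err(fk(best.x,p),T))
E
python3 - <<'E'
from kin import *
p=load(); s=env.state(); A=cur(s); print(s["q"].round(3))
B=tool(AX,-30,[.539,.197,.027]); up=B.copy(); up[:3,3]-=B[:3,2]*.10
for i in(up,B): print(ik(i,p,s["q"]))
screw(A,up,8)
pg=np.array([.593,-.2405,.08+.038])
for th in(0,-15,-30,-45):
  bq,e=ik(tool(AX,th,[.539,.197,.027]),p,s["q"]); print("start",th,e.round(4),bq.round(2))
  for yaw in(-150,-120,-100,-80,-60,-30,0):
    q,e=ik(tool(yaw,90+th,pg),p,bq,8)
    if e<.01: print(th,yaw,e.round(4),q.round(2))
E
```

```text
fit 0.0005299536181390258 [ 2.5420e-01  4.8510e-01  4.5930e-01  2.7980e-01 -4.8300e-02  1.5251e+00
  1.2000e-02 -3.0000e-04]
[-0.338  0.176  0.009  2.331 -0.744  0.353  2.656]Traceback (most recent call last):
  File "<stdin>", line 4, in <module>
  File "kin.py", line 19, in ik
    r=least_squares(lambda q:np.r_[err(fk(q,p),T)*10,.01*(q-q0)],x0,bounds=(LO+.03,HI-.03))
    return func(*args, **kwargs)
    raise ValueError("Initial guess is outside of provided bounds")
ValueError: Initial guess is outside of provided bounds
```

```bash
sed -i 's/LO+.01,HI-.01/LO+.04,HI-.04/; s/rng.uniform(LO,HI)/rng.uniform(LO+.04,HI-.04)/' kin.py
python3 - <<'E'
from kin import *
p=load(); s=env.state(); A=cur(s)
B=tool(AX,-30,[.539,.197,.027]); up=B.copy(); up[:3,3]-=B[:3,2]*.10
for i in(up,B): print(ik(i,p,s["q"],10))
pg=np.array([.593,-.2405,.08+.038])
for th in(0,-15,-30,-45):
  bq,e=ik(tool(AX,th,[.539,.197,.027]),p,s["q"],10); print("start",th,e.round(4),bq.round(2))
  if e>.01: continue
  for yaw in(-150,-120,-100,-80,-60,-30,0):
    q,e=ik(tool(yaw,90+th,pg),p,bq,6)
    if e<.01: print(th,yaw,e.round(4),q.round(2))
E
```

```text
fit 0.0007524025539534315 [ 2.5320e-01  4.8330e-01  4.5880e-01  2.7660e-01 -4.6700e-02  1.5271e+00
  1.3200e-02  9.0000e-04]
(array([ 0.49158335,  0.38226534, -0.73226157,  2.2111138 , -0.45094387,
        0.31425767,  2.79      ]), np.float64(6.343083966334685e-06))
(array([ 0.53584504,  0.76497363, -0.94074031,  2.15444632,  1.11849314,
        0.22      ,  1.33657884]), np.float64(3.125698564893631e-05))
start 0 0.0 [-0.64  0.6   0.31  1.88 -0.27  0.69  2.37]
0 -150 0.007 [-0.37  1.57  1.22  0.98  0.07  1.97  2.78]
0 -120 0.0 [-0.55  1.31  0.88  1.39  0.52  1.47  2.5 ]
0 -100 0.0 [-0.75  1.32  0.99  1.66  0.62  1.06  2.42]
0 -80 0.0 [-0.98  1.52  1.22  1.92  0.6   0.53  2.36]
0 -60 0.0 [-0.61  0.99  0.65  2.14  1.92  1.03  1.45]
0 -30 0.0 [-0.23  0.9   0.49  2.33  2.78  1.46  1.16]
0 0 0.0 [-0.24  1.19  0.93  2.27  3.32  1.87  0.73]
start -15 0.0 [-0.4   0.53  0.1   2.03 -0.54  0.44  2.69]
-15 -150 0.0 [-0.26  1.27  0.76  1.04  0.25  1.9   2.48]
-15 -120 0.0 [-0.55  1.19  0.89  1.43  0.39  1.35  2.57]
-15 -100 0.0 [-0.77  1.21  1.05  1.7   0.42  0.92  2.62]
-15 -80 0.0 [-0.95  1.3
[... 396 characters left out ...]
 1.72  1.32  1.48  2.15]
-30 -80 0.0 [ 0.3   0.68 -0.41  1.95  1.56  1.25  2.16]
-30 -60 0.0 [ 0.38  0.59 -0.42  2.14  1.92  1.04  2.12]
-30 -30 0.0 [ 0.78  0.55 -0.59  2.3   2.67  0.8   2.03]
-30 0 0.0 [ 1.47  0.91 -1.13  2.25  3.09  0.41  2.52]
start -45 0.0001 [ 0.52  0.75 -0.76  2.25  4.01  0.22 -1.48]
-45 -150 0.0 [ 0.63  1.09 -0.94  1.27  1.05  1.97  1.75]
-45 -120 0.0 [ 0.75  1.15 -1.21  1.54  1.46  1.97  2.  ]
-45 -100 0.0 [ 0.76  0.99 -1.11  1.73  1.51  1.7   2.19]
-45 -80 0.0 [ 0.76  0.79 -0.97  1.91  1.57  1.36  2.36]
-45 -60 0.0 [ 0.67  0.57 -0.69  2.07  1.66  0.9   2.47]
-45 -30 0.0 [-0.54  0.63  0.99  2.19  4.    0.37  0.25]
-45 0 0.0 [ 0.78  0.44 -0.33  2.15  4.3   0.28  0.87]
```

Run:
```python
from kin import *
A=cur()
B=tool(AX,-12,[.538,.196,.028]); up=B.copy(); up[:3,3]-=B[:3,2]*.08
E=screw(A,up,10); screw(E,B,8)
```

```text
10 x [-0.0043, -0.0077, 0.0027, 0.0002, 0.0227, -0.0216] |shift| mm 9.2 deg 1.8
path [[0.439, 0.196, 0.115], [0.466, 0.191, 0.111], [0.493, 0.187, 0.107], [0.52, 0.184, 0.103]] end [0.5292 0.1831 0.101 ]
8 x [-0.0, 0.0, 0.01, -0.0, 0.0, -0.0001] |shift| mm 10.0 deg 0.01
path [[0.529, 0.183, 0.101], [0.533, 0.188, 0.072], [0.536, 0.193, 0.042]] end [0.5386 0.1968 0.0228]
```

>>> {"api": "send_rows", "payload": {
  "steps": [
    [[-0.0043, -0.0077, 0.0027, 0.0002, 0.0227, -0.0216], [-0.0043, -0.0077, 0.0027, 0.0002, 0.0227, -0.0216], [-0.0043, -0.0077, 0.0027, 0.0002, 0.0227, -0.0216], [-0.0043, -0.0077, 0.0027, 0.0002, 0.0227, -0.0216], [-0.0043, -0.0077, 0.0027, 0.0002, 0.0227, -0.0216], [-0.0043, -0.0077, 0.0027, 0.0002, 0.0227, -0.0216], [-0.0043, -0.0077, 0.0027, 0.0002, 0.0227, -0.0216], [-0.0043, -0.0077, 0.0027, 0.0002, 0.0227, -0.0216], [-0.0043, -0.0077, 0.0027, 0.0002, 0.0227, -0.0216], [-0.0043, -0.0077, 0.0027, 0.0002, 0.0227, -0.0216], [0, 0, 0, 0, 0, 0]]
  ]
}}

```text
time_s: 3.7
ee_pos: [0.528, 0.1859, 0.1013]
ee_rot: [-3.141, 0.208, -2.175]
contact_force: [-1.0, 0.1, 0.3]
opening: 0.0939
grasp_force: 0.0
```

Run:
```python
from kin import *
p=load(); s=env.state(); A=cur(s); print(s["q"].round(3))
I,D=viewer.read_camera("wrist"); C=cal("wrist"); cv2.imwrite("pics/w1.png",I)
for r in viewer.trace("jar","wrist"):
    c=I[r["region"]].mean(0); v,u=np.nonzero(r["region"]&(D>0)); P=pts("wrist",D,np.c_[u,v],C)
    print(r["confidence"],r["at"],c.round(),np.median(P,0).round(3))
    if c[2]>c[0]:
        Q=P[(P[:,2]>.042)]; print(cv2.minAreaRect(Q[:,:2].astype(np.float32)*1000))
        col=I[v,u].astype(int); Q=P[(P[:,2]>.042)&(col[:,2]>col[:,0]+25)]; print(len(Q),cv2.minAreaRect(Q[:,:2].astype(np.float32)*1000))
B=tool(AX,-12,[.538,.196,.028]);screw(A,B,8)
```

```text
fit 0.0008004453427784572 [ 0.2542  0.4926  0.4592  0.2873 -0.0461  1.5273  0.0088 -0.0032]
[-0.465  0.38   0.17   2.014 -0.332  0.612  2.484]
0.96 [320.0, 251.0] [ 20.  65. 107.] [0.532 0.188 0.048]
((537.6083984375, 194.71322631835938), (85.10033416748047, 48.06532287597656), 55.44960021972656)
6966 ((542.9899291992188, 202.73565673828125), (65.78136444091797, 47.83042526245117), 55.44960021972656)
0.87 [586.6, 304.0] [106.  58.  37.] [0.413 0.322 0.035]
0.82 [405.8, 350.7] [112.  96. 174.] [0.533 0.287 0.038]
((530.6218872070312, 264.76373291015625), (215.28749084472656, 50.27865982055664), 79.07164764404297)
1985 ((530.6218872070312, 264.76373291015625), (215.28749084472656, 50.27865982055664), 79.07164764404297)
0.71 [353.8, 454.8] [110.  69.  52.] [0.634 0.387 0.018]
0.64 [230.7, 355.6] [131.  71.  40.] [0.635 0.229 0.04 ]
8 x [0.0002, -0.0003, 0.01, -0.0001, -0.0001, -0.0001] |shift| mm 10.0 deg 0.01
path [[0.528, 0.186, 0.101], [0.532, 0.19, 0.072], [0.536, 0.194, 0.042]] end [0.5385 0.1969 0.0227]
```

>>> {"api": "send_rows", "payload": {
  "steps": [
    [[0.0002, -0.0003, 0.01, 0, 0, 0], [0.0002, -0.0003, 0.01, 0, 0, 0], [0.0002, -0.0003, 0.01, 0, 0, 0], [0.0002, -0.0003, 0.01, 0, 0, 0], [0.0002, -0.0003, 0.01, 0, 0, 0], [0.0002, -0.0003, 0.01, 0, 0, 0], [0.0002, -0.0003, 0.01, 0, 0, 0], [0.0002, -0.0003, 0.01, 0, 0, 0], [0, 0, 0, 0, 0, 0]]
  ]
}}

```text
time_s: 4.7
ee_pos: [0.5377, 0.1956, 0.0211]
ee_rot: [3.14, 0.208, -2.174]
contact_force: [0.3, -0.5, 0.0]
opening: 0.0939
grasp_force: 0.0
```

>>> {"api": "send_rows", "payload": {
  "steps": [
    [[0, 0, 0, 0, 0, 0], [0, 0, 0, 0, 0, 0], [0, 0, 0, 0, 0, 0], [0, 0, 0, 0, 0, 0], [0, 0, 0, 0, 0, 0], [0, 0, 0, 0, 0, 0]]
  ],
  "gripper": 0.03,
  "newtons": 20
}}

```text
time_s: 5.3
ee_pos: [0.5383, 0.1957, 0.0227]
ee_rot: [3.141, 0.21, -2.174]
contact_force: [0.7, 0.3, 0.2]
opening: 0.0497
grasp_force: 0.0
```

>>> {"api": "send_rows", "payload": {
  "steps": [
    [[0, 0, 0, 0, 0, 0], [0, 0, 0, 0, 0, 0], [-0.0006, 0, -0.003, 0, 0, 0], [-0.002, 0, -0.0098, 0, 0, 0], [-0.0031, 0, -0.0147, 0, 0, 0], [-0.0041, 0, -0.0196, 0, 0, 0], [-0.0041, 0, -0.0196, 0, 0, 0], [-0.0041, 0, -0.0196, 0, 0, 0], [-0.0041, 0, -0.0196, 0, 0, 0], [-0.0041, 0, -0.0196, 0, 0, 0], [-0.0031, 0, -0.0147, 0, 0, 0], [-0.002, 0, -0.0098, 0, 0, 0]]
  ],
  "newtons": 30
}}

```text
time_s: 6.5
ee_pos: [0.5382, 0.1951, 0.1776]
ee_rot: [-3.141, 0.211, -2.174]
contact_force: [0.3, 0.3, -2.4]
opening: 0.0481
grasp_force: 30.0
```

Run:
```python
from kin import *
s=env.state(); A=cur(s); print(s["q"].round(3),s["grasp_force"],s["opening"],s["contact_force"])
p=load()
I,D=viewer.read_camera("wrist"); cv2.imwrite("pics/w2.png",I)
q=s["q"]
for yaw in(-115,-105,-95):
  W=tool(yaw,78,[.593,-.2405,.20]); x,e=ik(W,p,q,8); print(yaw,e,x.round(2))
W=tool(-105,78,[.593,-.2405,.20])
# stage: upright in place a bit toward, then move
M=tool(-115,78,[.58,.0,.24])
x,e=ik(M,p,q,8); print("mid",e,x.round(2))
E1=screw(A,M,24); screw(E1,W,12)
```

```text
[-0.515  0.289  0.215  1.93  -0.27   0.777  2.404] 29.995689690113068 0.04805671946672186 [ 0.31544524  0.25865739 -2.36793488]
fit 0.000865463433499612 [ 0.2554  0.4947  0.4605  0.2899 -0.0458  1.5272  0.0075 -0.0041]
-115 1.492460206436319e-06 [-0.54  1.01  0.78  1.5   0.64  1.38  2.52]
-105 1.1050934758609168e-06 [-0.62  0.97  0.82  1.64  0.73  1.2   2.48]
-95 1.2855129890254855e-06 [-0.71  0.94  0.87  1.77  0.84  1.02  2.43]
mid 1.9572900568531454e-06 [-0.76  0.94  0.63  1.4   0.57  1.77  2.44]
24 x [0.0075, -0.0057, 0.0014, 0.0042, 0.0653, -0.0065] |shift| mm 9.5 deg 3.77
path [[0.538, 0.195, 0.178], [0.54, 0.168, 0.17], [0.542, 0.139, 0.168], [0.545, 0.111, 0.17], [0.548, 0.083, 0.176], [0.552, 0.057, 0.187], [0.559, 0.033, 0.201], [0.567, 0.012, 0.219], [0.577, -0.005, 0.238]] end [ 0.5769 -0.0053  0.2385]
12 x [0.0006, -0.0081, 0.0186, 0.0142, 0.0001, -0.0031] |shift| mm 20.3 deg 0.83
path [[0.577, -0.005, 0.238], [0.577, -0.065, 0.229], [0.579, -0.125, 0.219], [0.584, -0.185, 0.209], [0.591, -0.245, 0.199]] end [ 0.5915 -0.2449  0.199 ]
```

>>> {"api": "send_rows", "payload": {
  "steps": [
    [[0.0075, -0.0057, 0.0014, 0.0042, 0.0653, -0.0065], [0.0075, -0.0057, 0.0014, 0.0042, 0.0653, -0.0065], [0.0075, -0.0057, 0.0014, 0.0042, 0.0653, -0.0065], [0.0075, -0.0057, 0.0014, 0.0042, 0.0653, -0.0065], [0.0075, -0.0057, 0.0014, 0.0042, 0.0653, -0.0065], [0.0075, -0.0057, 0.0014, 0.0042, 0.0653, -0.0065], [0.0075, -0.0057, 0.0014, 0.0042, 0.0653, -0.0065], [0.0075, -0.0057, 0.0014, 0.0042, 0.0653, -0.0065], [0.0075, -0.0057, 0.0014, 0.0042, 0.0653, -0.0065], [0.0075, -0.0057, 0.0014, 0.0042, 0.0653, -0.0065], [0.0075, -0.0057, 0.0014, 0.0042, 0.0653, -0.0065], [0.0075, -0.0057, 0.0014, 0.0042, 0.0653, -0.0065]]
  ]
}}

```text
time_s: 7.75
ee_pos: [0.5475, 0.083, 0.1739]
ee_rot: [-3.101, -0.579, -2.112]
contact_force: [-0.5, 0.0, -1.7]
opening: 0.0478
grasp_force: 30.0
```

>>> {"api": "send_rows", "payload": {
  "steps": [
    [[0.0075, -0.0057, 0.0014, 0.0042, 0.0653, -0.0065], [0.0075, -0.0057, 0.0014, 0.0042, 0.0653, -0.0065], [0.0075, -0.0057, 0.0014, 0.0042, 0.0653, -0.0065], [0.0075, -0.0057, 0.0014, 0.0042, 0.0653, -0.0065], [0.0075, -0.0057, 0.0014, 0.0042, 0.0653, -0.0065], [0.0075, -0.0057, 0.0014, 0.0042, 0.0653, -0.0065], [0.0075, -0.0057, 0.0014, 0.0042, 0.0653, -0.0065], [0.0075, -0.0057, 0.0014, 0.0042, 0.0653, -0.0065], [0.0075, -0.0057, 0.0014, 0.0042, 0.0653, -0.0065], [0.0075, -0.0057, 0.0014, 0.0042, 0.0653, -0.0065], [0.0075, -0.0057, 0.0014, 0.0042, 0.0653, -0.0065], [0.0075, -0.0057, 0.0014, 0.0042, 0.0653, -0.0065]]
  ]
}}

```text
time_s: 8.95
ee_pos: [0.5769, -0.0053, 0.2364]
ee_rot: [3.134, -1.364, -1.999]
contact_force: [-0.8, 0.5, -1.9]
opening: 0.0481
grasp_force: 30.0
```

Run:
```python
from kin import *
s=env.state(); A=cur(s); print(s["q"].round(3),s["grasp_force"],s["opening"])
print("want/is x,z",tool(-115,78,[0,0,0])[:3,[0,2]].T.round(3),A[:3,[0,2]].T.round(3))
W=tool(-105,78,[.593,-.2405,.17]); screw(A,W,14)
for n in("scene","wrist"):
    I,D=viewer.read_camera(n); cv2.imwrite(f"pics/{n}3.png",I)
    for r in viewer.mark_of("jar",n)[:3]: print(n,r,pts(n,D,r["at"]).round(3))
```

```text
[-0.701  0.969  0.489  1.356  0.572  1.853  2.383] 29.996355772018433 0.04809859191718663
want/is x,z [[-0.088 -0.188  0.978]
 [-0.413 -0.887 -0.208]] [[-0.085 -0.187  0.979]
 [-0.413 -0.887 -0.205]]
14 x [-0.0015, -0.007, 0.0164, 0.0121, -0.0002, -0.0025] |shift| mm 17.9 deg 0.71
path [[0.577, -0.005, 0.236], [0.577, -0.057, 0.222], [0.578, -0.109, 0.207], [0.582, -0.16, 0.193], [0.587, -0.212, 0.178]] end [ 0.5921 -0.2457  0.1683]
scene {'at': [277.2, 203.4], 'confidence': 0.95} [[ 0.616 -0.008  0.249]]
scene {'at': [473.8, 234.0], 'confidence': 0.68} [[0.689 0.398 0.035]]
scene {'at': [418.3, 150.8], 'confidence': 0.61} [[0.439 0.392 0.047]]
wrist {'at': [318.9, 376.3], 'confidence': 0.96} [[0.615 0.075 0.284]]
```

>>> {"api": "send_rows", "payload": {
  "steps": [
    [[-0.0015, -0.007, 0.0164, 0.0121, -0.0002, -0.0025], [-0.0015, -0.007, 0.0164, 0.0121, -0.0002, -0.0025], [-0.0015, -0.007, 0.0164, 0.0121, -0.0002, -0.0025], [-0.0015, -0.007, 0.0164, 0.0121, -0.0002, -0.0025], [-0.0015, -0.007, 0.0164, 0.0121, -0.0002, -0.0025], [-0.0015, -0.007, 0.0164, 0.0121, -0.0002, -0.0025], [-0.0015, -0.007, 0.0164, 0.0121, -0.0002, -0.0025], [-0.0015, -0.007, 0.0164, 0.0121, -0.0002, -0.0025], [-0.0015, -0.007, 0.0164, 0.0121, -0.0002, -0.0025], [-0.0015, -0.007, 0.0164, 0.0121, -0.0002, -0.0025], [-0.0015, -0.007, 0.0164, 0.0121, -0.0002, -0.0025], [-0.0015, -0.007, 0.0164, 0.0121, -0.0002, -0.0025]]
  ]
}}

```text
time_s: 10.35
ee_pos: [0.5875, -0.2117, 0.1778]
ee_rot: [-3.133, -1.356, -1.866]
contact_force: [0.2, 0.3, -1.1]
opening: 0.0477
grasp_force: 30.0
```

>>> {"api": "send_rows", "payload": {
  "steps": [
    [[-0.0015, -0.007, 0.0164, 0.0121, -0.0002, -0.0025], [-0.0015, -0.007, 0.0164, 0.0121, -0.0002, -0.0025], [0, 0, 0, 0, 0, 0], [0, 0, 0, 0, 0, 0]]
  ]
}}

```text
time_s: 10.75
ee_pos: [0.5921, -0.245, 0.1682]
ee_rot: [-3.134, -1.357, -1.841]
contact_force: [-0.4, 0.5, -1.6]
opening: 0.048
grasp_force: 30.0
```

Run:
```python
from kin import *
s=env.state(); A=cur(s); print(s["q"].round(3),s["ee_pos"],A[:3,[0,2]].T.round(3))
I1,D1=viewer.read_camera("scene"); C=cal("scene")
for r in viewer.trace("jar","scene"):
    v,u=np.nonzero(r["region"]&(D1>0)); P=pts("scene",D1,np.c_[u,v],C)
    if abs(np.median(P[:,1])+.24)<.08: print(r["confidence"],r["at"],P.min(0),P.max(0)); np.save("pics/jp.npy",P); print("low by pct",np.percentile(P[:,2],[1,3,10,90,97,99]).round(4))
for r in viewer.mark_of("jar","scene")[:2]: print(r)
I2,D2=viewer.read_camera("wrist"); I3,_=viewer.read_camera("top")
cv2.imwrite("pics/j4.png",np.hstack([cv2.resize(I1[180:360,60:260],(400,360),interpolation=3),cv2.resize(I2,(400,360))]))
W=tool(-105,78,[.593,-.2405,.1215]); screw(A,W,8)
```

```text
[-0.502  0.973  0.552  1.616  0.813  1.343  2.343] [ 0.5920633  -0.24496193  0.16824798] [[-0.057 -0.205  0.977]
 [-0.254 -0.944 -0.212]]
0.77 [147.3, 254.4] [ 0.44814734 -0.30975333  0.02779446] [ 0.63512582 -0.21243527  0.21390997]
low by pct [0.1298 0.1334 0.1531 0.212  0.2129 0.2132]
{'at': [391.0, 239.4], 'confidence': 0.96}
{'at': [399.3, 199.4], 'confidence': 0.95}
8 x [-0.0058, 0.0, 0.0013, 0.0001, 0.0006, -0.0002] |shift| mm 5.9 deg 0.04
path [[0.592, -0.245, 0.168], [0.592, -0.245, 0.15], [0.592, -0.245, 0.133]] end [ 0.592  -0.2454  0.1207]
```

View pics/j4.png

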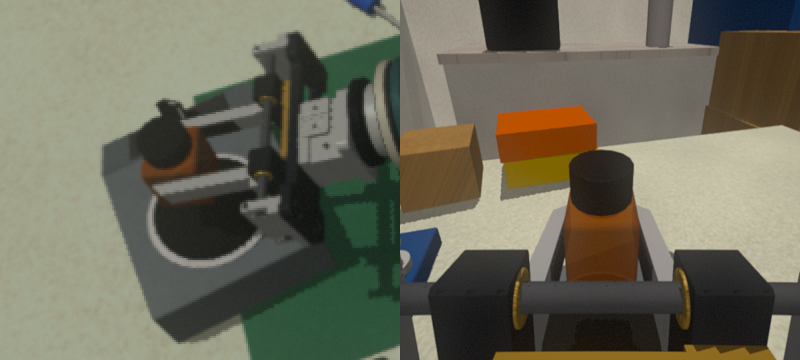

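Run:
```python
from kin import *
P=np.load("pics/jp.npy"); Q=P[P[:,2]>.208]; c=np.median(Q,0); G=np.c_[Q[:,:2]-c[:2],np.ones(len(Q))]
print(len(Q),np.linalg.lstsq(G,Q[:,2],rcond=None)[0],cv2.minEnclosingCircle(Q[:,:2].astype(np.float32)*1000))
```

```text
447 [-0.01530777  0.00768054  0.21124705] ((594.0490112304688, -244.7693634033203), 22.367080688476562)
```

>>> {"api": "send_rows", "payload": {
  "steps": [
    [[-0.0058, 0, 0.0013, 0, 0, 0], [-0.0058, 0, 0.0013, 0, 0, 0], [-0.0058, 0, 0.0013, 0, 0, 0], [-0.0058, 0, 0.0013, 0, 0, 0], [-0.0058, 0, 0.0013, 0, 0, 0], [-0.0058, 0, 0.0013, 0, 0, 0], [-0.0049, 0, 0.0011, 0, 0, 0], [-0.0029, 0, 0.0006, 0, 0, 0], [0, 0, 0, 0, 0, 0]]
  ]
}}

```text
time_s: 11.9
ee_pos: [0.5919, -0.2458, 0.1241]
ee_rot: [-3.141, -1.359, -1.834]
contact_force: [-0.7, 0.4, -2.2]
opening: 0.048
grasp_force: 30.0
```

>>> {"api": "send_rows", "payload": {
  "steps": [
    [[-0.001, 0, 0.0002, 0, 0, 0], [-0.001, 0, 0.0002, 0, 0, 0], [-0.001, 0, 0.0002, 0, 0, 0], [0, 0, 0, 0, 0, 0]]
  ]
}}

```text
time_s: 12.3
ee_pos: [0.5921, -0.2457, 0.1218]
ee_rot: [-3.137, -1.359, -1.838]
contact_force: [-1.1, 2.6, 3.0]
opening: 0.0476
grasp_force: 30.0
```

>>> {"api": "send_rows", "payload": {
  "steps": [
    [[0, 0, 0, 0, 0, 0], [0, 0, 0, 0, 0, 0], [0, 0, 0, 0, 0, 0], [0, 0, 0, 0, 0, 0], [0, 0, 0, 0, 0, 0], [0, 0, 0, 0, 0, 0]]
  ],
  "gripper": 0.08,
  "newtons": 10
}}

```text
time_s: 12.9
ee_pos: [0.592, -0.2457, 0.1214]
ee_rot: [-3.139, -1.359, -1.836]
contact_force: [0.5, 0.8, -0.6]
opening: 0.08
grasp_force: 0.0
```

Run:
```python
from kin import *
s=env.state(); print(s["q"].round(3),s["opening"])
I1,D1=viewer.read_camera("scene"); C=cal("scene")
for r in viewer.trace("jar","scene"):
    v,u=np.nonzero(r["region"]&(D1>0)); P=pts("scene",D1,np.c_[u,v],C)
    if abs(np.median(P[:,1])+.24)<.08:
        Q=P[(P[:,2]>.155)&(P[:,2]<.18)]; print(r["at"],np.percentile(Q[:,2],97),cv2.minEnclosingCircle(Q[Q[:,2]>.16,:2].astype(np.float32)*1000))
p=load()
# knob approach poses
yaw=np.radians(8.75); Rs=Rn.from_euler('z',yaw).as_matrix(); o=np.array([.593,-.2405,0])
K=o+Rs@np.array([-.128-.024*np.sin(np.radians(35)),0,.046+.024*np.cos(np.radians(35))]); print("grip",K)
n=Rs@np.array([-np.sin(np.radians(35)),0,np.cos(np.radians(35))]); up=Rs@np.array([np.cos(np.radians(35)),0,np.sin(np.radians(35))])
for flip in(0,180):
  for ang in(-.9,-.7,-.35,0,.35):   # bar angle clockwise from upslope
    # clockwise seen facing panel = rotation about -n
    b=Rn.from_rotvec(-n*ang).as_matrix()@up   # bar dir; tool x along bar, z=-n
    z=-n; x=b*(1 if flip==0 else -1); y=np.cross(z,x); q,e=ik(H(np.c_[x,y,z],K+z*.005),p,s["q"],8); print(flip,ang,e.round(4),q.round(2))
```

```text
[-0.489  1.049  0.532  1.601  0.797  1.315  2.294] 0.07997616131536163
[155.1, 271.2] 0.16692279217792727 ((595.8927001953125, -244.88955688476562), 21.807552337646484)
fit 0.0033668933230627802 [ 0.2656  0.5673  0.4703  0.3674 -0.0464  1.5316 -0.0269 -0.0294]
grip [ 0.45288411 -0.2620659   0.06565965]
0 -0.9 0.0 [ 1.71  0.8  -1.16  2.3   1.21  0.22 -0.85]
0 -0.7 0.0 [ 1.71  0.8  -1.16  2.3   1.21  0.22 -1.05]
0 -0.35 0.0 [ 1.71  0.8  -1.16  2.3   1.21  0.22 -1.4 ]
0 0 0.0 [ 1.71  0.8  -1.16  2.3   1.21  0.22 -1.75]
0 0.35 0.0 [ 1.71  0.8  -1.16  2.3   1.21  0.22 -2.1 ]
180 -0.9 0.0 [ 1.71  0.8  -1.16  2.3   1.21  0.22  2.3 ]
180 -0.7 0.0 [ 1.71  0.8  -1.16  2.3   1.21  0.22  2.1 ]
180 -0.35 0.0 [ 1.71  0.8  -1.16  2.3   1.21  0.22  1.75]
180 0 0.0 [ 1.71  0.8  -1.16  2.3   1.21  0.22  1.4 ]
180 0.35 0.0551 [ 1.4   0.49 -0.78  2.28 -0.7   0.22  2.79]
```

>>> {"api": "send_rows", "payload": {
  "steps": [
    [[0, 0, -0.004, 0, 0, 0], [0, 0, -0.01, 0, 0, 0], [0, 0, -0.015, 0, 0, 0], [0, 0, -0.02, 0, 0, 0], [0, 0, -0.02, 0, 0, 0], [0, 0, -0.02, 0, 0, 0], [0.02, 0, -0.015, 0, 0, 0], [0.03, 0, -0.005, 0, 0, 0], [0.03, 0, 0, 0, 0, 0], [0.03, 0, 0, 0, 0, 0], [0.025, 0, 0, 0, 0, 0]]
  ]
}}

```text
time_s: 14.1
ee_pos: [0.6121, -0.1704, 0.2796]
ee_rot: [-3.131, -1.358, -1.844]
contact_force: [0.7, -0.2, -0.7]
opening: 0.0801
grasp_force: 0.0
```

```bash
cat > kin2.py <<'E'
from kin import *
# base (4) ; each joint offset + small link offsets
def fk2(q,v):
    q=np.array(q); p=v[:8]; o=v[8:15]; sx,bx,e3=v[15:18]
    z=lambda a:H(Rn.from_euler('z',a).as_matrix(),[0,0,0]); y=lambda a:H(Rn.from_euler('y',a).as_matrix(),[0,0,0]); t=lambda x,l,w=0:H(np.eye(3),[x,w,l])
    h,L1,L2,L3,_,_,e1,e2=p; q=q+o
    return t(bx,0)@z(-q[0])@t(sx,h)@y(q[1])@z(-q[2])@t(e1,L1)@y(q[3])@t(e2,0)@z(-q[4])@t(0,L2)@y(q[5])@t(e3,0)@z(-q[6])@t(0,L3)
def fit2():
    load(); d=[(q,np.array(T)) for q,T in json.load(open("d.json"))]
    v0=np.zeros(18); v0[:4]=[.35,.45,.45,.3]; v0[14]=-1.57
    f=lambda v:np.r_[np.concatenate([err(fk2(q,v),T) for q,T in d]),.003*(v-v0)]
    r=least_squares(f,v0); print("fit2",[np.abs(err(fk2(q,r.x),T)).max().round(4) for q,T in d],r.x.round(4).tolist()); return r.x
E
python3 - <<'E'
from kin2 import *
fit2(); s=env.state(); print(s["q"].round(3),s["ee_pos"])
I1,D1=viewer.read_camera("scene"); C=cal("scene")
for r in viewer.trace("jar","scene"):
    v,u=np.nonzero(r["region"]&(D1>0)); P=pts("scene",D1,np.c_[u,v],C)
    if abs(np.median(P[:,1])+.24)<.08:
        Q=P[(P[:,2]>.155)&(P[:,2]<.18)]; print(r["at"],np.percentile(Q[:,2],97),cv2.minEnclosingCircle(Q[Q[:,2]>.16,:2].astype(np.float32)*1000))
E
```

```text
fit 0.005593321690757864 [ 0.2755  0.5529  0.4819  0.3498 -0.0444  1.5368 -0.0229 -0.0195]
fit2 [np.float64(0.0122), np.float64(0.0062), np.float64(0.0081), np.float64(0.0081), np.float64(0.0117), np.float64(0.0171), np.float64(0.0154), np.float64(0.0084)] [0.3036, 0.5034, 0.4865, 0.3232, -0.0, 0.0, -0.0162, 0.0108, -0.0205, -0.0017, 0.0354, 0.0025, -0.0113, 0.001, -1.5502, -0.0312, 0.0285, -0.0213]
[-0.591  0.841  0.559  1.528  0.806  1.542  2.483] [ 0.61209825 -0.17039222  0.2796165 ]
[155.4, 272.7] 0.16668603684130792 ((595.423828125, -244.53656005859375), 22.026124954223633)
```

```bash
cat >> kin2.py <<'E'
YW=np.radians(8.75); RS=Rn.from_euler('z',YW).as_matrix(); S35,C35=np.sin(np.radians(35)),np.cos(np.radians(35))
O=np.array([.593,-.2405,0]); KG=O+RS@np.array([-.128-.024*S35,0,.046+.024*C35])
NN=RS@np.array([-S35,0,C35]); UP=RS@np.array([C35,0,S35])
def knob(ang,flip,h=0,t=0,t0=0):  # ang: bar angle cw from upslope; t: tilt toward vertical (rad) at bar angle t0, carried rigidly by the knob turn
    b=UP*(1-2*flip); z=-NN; M=np.c_[b,np.cross(z,b),z]
    M=Rn.from_rotvec(-NN*t0).as_matrix()@M
    side=np.cross(RS@[0,0,1.],NN); side/=np.linalg.norm(side)
    # tilt about the closing axis
    y=M[:,1]; sgn=1 if (Rn.from_rotvec(y*t).apply(M[:,2]))[2]<M[2,2] else -1
    M=Rn.from_rotvec(y*t*sgn).as_matrix()@M
    M=Rn.from_rotvec(-NN*(ang-t0)).as_matrix()@M
    return H(M,KG+M[:,2]*.005-M[:,2]*h)
def ik2(T,v,q0,tries=8):
    best=None; rng=np.random.default_rng(0)
    for i in range(tries):
        x0=np.clip(q0,LO+.04,HI-.04) if i==0 else rng.uniform(LO+.04,HI-.04)
        r=least_squares(lambda q:np.r_[err(fk2(q,v),T)*10,.01*(q-q0)],x0,bounds=(LO+.03,HI-.03))
        if best is None or r.cost<best.cost: best=r
    return best.x,np.linalg.norm(err(fk2(best.x,v),T))
E
python3 - <<'E'
from kin2 import *
v=fit2(); q0=env.state()["q"]
for flip in(0,1):
  for t in(0,.2,.35):
    q=q0
    for a in(-.7,-.35,0,.35):
      q,e=ik2(knob(a,flip,0,t,-.2),v,q,6); print(flip,t,a,e.round(4),q.round(2))
E
```

```text
fit 0.007124771072108838 [ 0.2812  0.5476  0.4876  0.3445 -0.0425  1.5409 -0.0222 -0.0162]
fit2 [np.float64(0.0131), np.float64(0.0059), np.float64(0.0089), np.float64(0.0089), np.float64(0.0124), np.float64(0.0182), np.float64(0.0143), np.float64(0.0073), np.float64(0.0073)] [0.305, 0.502, 0.4871, 0.3229, 0.0, -0.0, -0.0166, 0.0104, -0.0224, -0.0016, 0.036, 0.0035, -0.0122, -0.0009, -1.5507, -0.0314, 0.0294, -0.0209]
0 0 -0.7 0.0 [ 1.3   0.46 -0.51  2.26 -1.16  0.34  1.24]
0 0 -0.35 0.0 [ 1.3   0.46 -0.51  2.26 -1.16  0.34  0.89]
0 0 0 0.0 [ 1.3   0.46 -0.51  2.26 -1.16  0.34  0.54]
0 0 0.35 0.0 [ 1.3   0.46 -0.51  2.26 -1.16  0.34  0.19]
0 0.2 -0.7 0.0 [ 0.73  0.37 -0.08  2.26 -1.16  0.24  1.01]
0 0.2 -0.35 0.0 [ 0.6   0.38  0.08  2.22 -1.    0.36  0.5 ]
0 0.2 0 0.0 [ 0.55  0.4   0.16  2.19 -0.96  0.47  0.12]
0 0.2 0.35 0.0 [ 0.55  0.42  0.22  2.15 -0.97  0.58 -0.18]
0 0.35 -0.7 0.0 [-0.03  0.42  0.59  2.27 -1.16  0.28  0.78]
0 0.35 -0.35 0.0 [-0.12  0.48  0.75  2.2  -1.01  0.49  0.31]
0 0.35 0 0.0 [-0.09  0.53  0.81  2.13 -0.99  0.69  0.  ]
0 0.35 0.35 0.0 [-0.02  0.59  0.82  2.08 -1.03  0.87 -0.25]
1 0 -0.7 0.0 [ 1.93  0.83 -1.17  2.29  0.86  0.22  2.64]
1 0 -0.35 0.0 [ 1.93  0.83 -1.17  2.29  0.86  0.22  2.29]
1 0 0 0.0 [ 1.93  0.83 -1.17  2.29  0.86  0.22  1.94]
1 0 0.35 0.0 [ 1.93  0.83 -1.17  2.29  0.86  0.22  1.59]
1 0.2 -0.7 0.0 [ 1.7   0.61 -1.04  2.29  1.11  0.22  2.18]
1 0.2 -0.35 0.0 [ 1.74  0.66 -1.1   2.26  0.91  0.32  2.05]
1 0.2 0 0.0 [ 1.76  0.69 -1.12  2.22  0.73  0.39  1.9 ]
1 0.2 0.35 0.0 [ 1.78  0.72 -1.12  2.19  0.57  0.43  1.74]
1 0.35 -0.7 0.0 [ 1.34  0.45 -0.75  2.27  1.04  0.22  2.06]
1 0.35 -0.35 0.0 [ 1.47  0.52 -0.9   2.21  0.76  0.38  2.05]
1 0.35 0 0.0 [ 1.53  0.58 -0.95  2.15  0.55  0.5   1.96]
1 0.35 0.35 0.0 [ 1.58  0.63 -0.97  2.09  0.38  0.58  1.84]
```

Run:
```python
from kin2 import *
v=np.array([0.305,0.502,0.4871,0.3229,0,0,-0.0166,0.0104,-0.0224,-0.0016,0.036,0.0035,-0.0122,-0.0009,-1.5507,-0.0314,0.0294,-0.0209])
A=cur(); q0=env.state()["q"]
print("relrot deg",np.degrees(Rn.from_matrix(A[:3,:3].T@knob(-.4,0,.12,.3,-.2)[:3,:3]).magnitude()))
P=knob(-.4,0,.12,.3,-.2); print(P.round(3))
M=A.copy(); M[:3,3]=[.46,-.13,.36]
M[:3,:3]=A[:3,:3]@Rn.from_rotvec(.35*Rn.from_matrix(A[:3,:3].T@P[:3,:3]).as_rotvec()).as_matrix()
for T in(M,P):
    q0,e=ik2(T,v,q0); print(e,q0.round(2))
E1=screw(A,M,12); screw(E1,P,16)
```

```text
relrot deg 133.9273913333098
[[ 0.823  0.455  0.339  0.414]
 [ 0.503 -0.862 -0.064 -0.255]
 [ 0.263  0.223 -0.939  0.174]
 [ 0.     0.     0.     1.   ]]
0.06033231394703306 [ 0.81  0.16 -1.24  2.2   1.31  1.51  2.79]
5.822426560851208e-06 [ 1.4   0.08 -0.7   2.25 -0.25  0.54 -0.14]
12 x [0.0027, 0.0139, -0.0052, 0.0468, -0.0088, -0.0488] |shift| mm 15.1 deg 3.91
path [[0.612, -0.171, 0.281], [0.575, -0.149, 0.294], [0.536, -0.135, 0.311], [0.497, -0.128, 0.334], [0.46, -0.129, 0.36]] end [ 0.4602 -0.1295  0.3598]
16 x [-0.0089, 0.0022, 0.011, 0.0652, -0.0122, -0.068] |shift| mm 14.3 deg 5.44
path [[0.46, -0.129, 0.36], [0.45, -0.154, 0.326], [0.441, -0.178, 0.292], [0.433, -0.202, 0.257], [0.425, -0.225, 0.222], [0.417, -0.247, 0.186]] end [ 0.4146 -0.2544  0.1735]
```

Run:
```python
from kin2 import *
v=np.array([0.305,0.502,0.4871,0.3229,0,0,-0.0166,0.0104,-0.0224,-0.0016,0.036,0.0035,-0.0122,-0.0009,-1.5507,-0.0314,0.0294,-0.0209])
A=cur(); q0=env.state()["q"]
for flip in(0,1):
 for t in(.45,.61):
  for h in (.1,.006):
   q=q0
   for a in(-.7,-.35,0,.35):
    q,e=ik2(knob(a,flip,h,t,-.17),v,q,5); print(flip,t,h,a,e.round(4),q.round(2))
print(knob(-.4,1,.1,.5,-.17).round(3))
```

```text
0 0.45 0.1 -0.7 0.0 [-0.77  0.15  1.22  2.33 -0.1   0.4  -0.3 ]
0 0.45 0.1 -0.35 0.0 [-0.54  0.26  1.11  2.19 -0.4   0.64 -0.28]
0 0.45 0.1 0 0.0 [-0.34  0.38  1.06  2.07 -0.59  0.87 -0.36]
0 0.45 0.1 0.35 0.0 [-0.15  0.48  1.02  1.98 -0.74  1.09 -0.48]
0 0.45 0.006 -0.7 0.0001 [ 0.84  0.35 -0.32  2.26  0.76  0.22 -0.96]
0 0.45 0.006 -0.35 0.0 [ 1.02  0.39 -0.49  2.17  0.42  0.4  -0.89]
0 0.45 0.006 0 0.0 [ 1.12  0.44 -0.54  2.08  0.19  0.55 -0.95]
0 0.45 0.006 0.35 0.0 [ 1.19  0.5  -0.56  2.02  0.01  0.68 -1.04]
0 0.61 0.1 -0.7 0.0 [-0.87  0.29  1.22  2.27  0.04  0.5  -0.57]
0 0.61 0.1 -0.35 0.0 [-0.58  0.37  1.08  2.1  -0.26  0.75 -0.5 ]
0 0.61 0.1 0 0.0 [-0.33  0.47  1.01  1.95 -0.47  0.99 -0.52]
0 0.61 0.1 0.35 0.0 [-0.11  0.57  0.96  1.84 -0.64  1.22 -0.6 ]
0 0.61 0.006 -0.7 0.0 [-0.69  0.78  1.19  2.24 -1.04  0.49  0.36]
0 0.61 0.006 -0.35 0.0 [-0.58  0.82  1.22  2.12 -0.95  0.79  0.06]
0 0.61 0.006 0 0.0 [-0.42  0.85  1.2   2.01 -0.95  1.04 -0.16]
0 0.61 0.006 0.35 0.0 [-0.24  0.88  1.15  1.92 -0.99  1.26 -0.36]
1 0.45 0.1 -0.7 0.0 [-0.26  0.1   0.71  2.3   0.08  0.39  2.71]
1
[... 384 characters left out ...]

1 0.45 0.006 0.35 0.0 [ 1.19  0.5  -0.56  2.02  0.01  0.68  2.1 ]
1 0.61 0.1 -0.7 0.0 [-0.36  0.16  0.67  2.24  0.38  0.52  2.3 ]
1 0.61 0.1 -0.35 0.0 [-0.19  0.25  0.63  2.08  0.01  0.72  2.43]
1 0.61 0.1 0 0.0 [-0.02  0.35  0.62  1.94 -0.25  0.93  2.45]
1 0.61 0.1 0.35 0.0 [ 0.15  0.45  0.62  1.83 -0.45  1.13  2.4 ]
1 0.61 0.006 -0.7 0.0 [-0.05  0.4   0.46  2.23  0.32  0.28  2.37]
1 0.61 0.006 -0.35 0.0 [0.15 0.42 0.33 2.1  0.01 0.51 2.44]
1 0.61 0.006 0 0.0 [ 0.28  0.46  0.29  1.99 -0.21  0.72  2.42]
1 0.61 0.006 0.35 0.0 [ 0.4   0.52  0.28  1.9  -0.39  0.91  2.35]
[[-0.874 -0.455  0.168  0.437]
 [-0.48   0.862 -0.163 -0.247]
 [-0.071 -0.223 -0.972  0.158]
 [ 0.     0.     0.     1.   ]]
```

Run:
```python
from kin2 import *
v=np.array([0.305,0.502,0.4871,0.3229,0,0,-0.0166,0.0104,-0.0224,-0.0016,0.036,0.0035,-0.0122,-0.0009,-1.5507,-0.0314,0.0294,-0.0209])
A=cur(); q0=env.state()["q"]
M=tool(-120,25,[.47,-.17,.30]); P=knob(-.4,1,.11,.55,-.17)
for T in(M,P):
    q0,e=ik2(T,v,q0); print(e,q0.round(2))
E1=screw(A,M,14); screw(E1,P,10)
```

```text
9.64929378839761e-07 [-0.44  0.22  0.59  1.8   0.3   1.33  2.66]
1.320352607016571e-06 [-0.25  0.19  0.71  2.14 -0.    0.67  2.5 ]
14 x [0.0035, 0.0095, 0.0025, -0.0153, -0.0653, 0.0117] |shift| mm 10.4 deg 3.9
path [[0.612, -0.171, 0.281], [0.582, -0.173, 0.289], [0.551, -0.174, 0.294], [0.52, -0.175, 0.296], [0.489, -0.174, 0.297]] end [ 0.4681 -0.1721  0.2957]
10 x [0.0037, -0.001, 0.0144, 0.0101, -0.0382, 0.0595] |shift| mm 14.9 deg 4.09
path [[0.468, -0.172, 0.296], [0.457, -0.197, 0.26], [0.448, -0.219, 0.222], [0.441, -0.237, 0.182]] end [ 0.44   -0.2428  0.1685]
```

>>> {"api": "send_rows", "payload": {
  "steps": [
    [[0.0035, 0.0095, 0.0025, -0.0153, -0.0653, 0.0117], [0.0035, 0.0095, 0.0025, -0.0153, -0.0653, 0.0117], [0.0035, 0.0095, 0.0025, -0.0153, -0.0653, 0.0117], [0.0035, 0.0095, 0.0025, -0.0153, -0.0653, 0.0117], [0.0035, 0.0095, 0.0025, -0.0153, -0.0653, 0.0117], [0.0035, 0.0095, 0.0025, -0.0153, -0.0653, 0.0117], [0.0035, 0.0095, 0.0025, -0.0153, -0.0653, 0.0117], [0.0035, 0.0095, 0.0025, -0.0153, -0.0653, 0.0117], [0.0035, 0.0095, 0.0025, -0.0153, -0.0653, 0.0117], [0.0035, 0.0095, 0.0025, -0.0153, -0.0653, 0.0117], [0.0035, 0.0095, 0.0025, -0.0153, -0.0653, 0.0117], [0.0035, 0.0095, 0.0025, -0.0153, -0.0653, 0.0117]]
  ]
}}

```text
time_s: 15.4
ee_pos: [0.4883, -0.1727, 0.2933]
ee_rot: [-3.128, -0.567, -2.066]
contact_force: [1.2, -0.4, 0.1]
opening: 0.0801
grasp_force: 0.0
```

>>> {"api": "send_rows", "payload": {
  "steps": [
    [[0.0035, 0.0095, 0.0025, -0.0153, -0.0653, 0.0117], [0.0035, 0.0095, 0.0025, -0.0153, -0.0653, 0.0117], [0.0037, -0.001, 0.0144, 0.0101, -0.0382, 0.0595], [0.0037, -0.001, 0.0144, 0.0101, -0.0382, 0.0595], [0.0037, -0.001, 0.0144, 0.0101, -0.0382, 0.0595], [0.0037, -0.001, 0.0144, 0.0101, -0.0382, 0.0595], [0.0037, -0.001, 0.0144, 0.0101, -0.0382, 0.0595], [0, 0, 0, 0, 0, 0]]
  ],
  "gripper": 0.06
}}

```text
time_s: 16.2
ee_pos: [0.4485, -0.2121, 0.231]
ee_rot: [-2.997, -0.226, -2.394]
contact_force: [1.6, -0.3, 1.3]
opening: 0.0599
grasp_force: 0.0
```

Run:
```python
from kin2 import *
A=cur(); s=env.state(); print(s["q"].round(2))
I,D=viewer.read_camera("wrist"); C=cal("wrist"); cv2.imwrite("pics/w5.png",I); np.save("pics/w5D.npy",D); np.savez("pics/w5c.npz",K=C[0],d=C[1],T=C[2])
for r in viewer.mark_of("selector_grip","wrist"): print(r,pts("wrist",D,r["at"],C).round(4))
for r in viewer.trace("selector","wrist"): print(r["confidence"],r["at"])
screw(A,knob(-.4,1,.06,.55,-.17),10); print(KG)
```

```text
[-0.3   0.19  0.57  1.96  0.2   1.02  2.5 ]
{'at': [304.4, 228.2], 'confidence': 0.67} [[ 0.4542 -0.261   0.0723]]
0.76 [300.4, 234.0]
0.32 [185.8, 341.7]
10 x [0.0012, -0.0008, 0.0118, 0.0054, -0.0195, 0.0297] |shift| mm 11.9 deg 2.06
path [[0.449, -0.212, 0.231], [0.446, -0.225, 0.198], [0.445, -0.237, 0.164], [0.445, -0.248, 0.13]] end [ 0.4459 -0.2514  0.1191]
[ 0.45288411 -0.2620659   0.06565965]
```

View pics/w5.png

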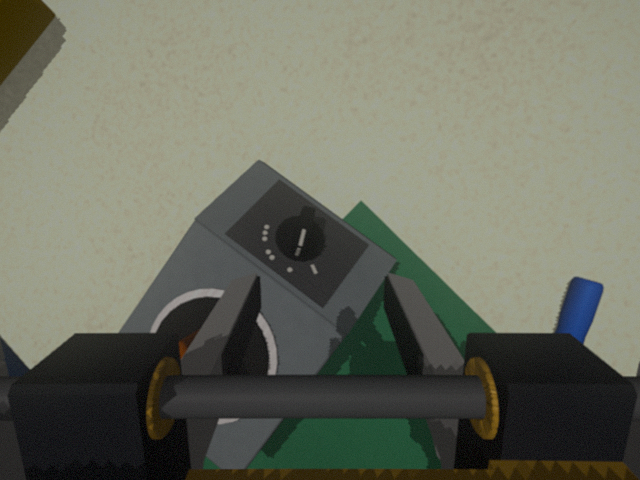

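The wrist view shows the knob at (300,240), with its white pointer line from (303,231) to (297,254). The bar mark is at (313,268), one dot at (290,269), two dots at (269,255) and three dots at (265,233). The pointer lies between the bar mark and one dot.

Run:
```python
from kin2 import *
I=cv2.imread("pics/w5.png"); D=np.load("pics/w5D.npy"); z=np.load("pics/w5c.npz"); C=(z["K"],z["d"],z["T"])
P0=O+RS@np.array([-.128,0,.046]); SD=np.cross(NN,UP)   # to the left (+y)
def hitp(uv,h):
    o,r=ray("wrist",uv,C); p=P0+NN*h; return o+r*(((p-o)@NN)/(r@NN))[:,None]
def loc(X): X=X-P0; return np.c_[X@UP,-(X@SD)]  # up, right
g=I.max(2).astype(int)
m=np.zeros_like(g,bool); m[205:280,255:325]=g[205:280,255:325]>110
n,L,st,cen=cv2.connectedComponentsWithStats(m.astype(np.uint8))
for i in range(1,n):
    if st[i,4]<4: continue
    v,u=np.nonzero(L==i)
    for h in((.028,) if abs(cen[i][0]-300)<6 and cen[i][1]<260 else (0.,)):
        q=loc(hitp(np.c_[u,v].astype(float),h))*1e3; c=q.mean(0)
        w=np.linalg.svd(q-c)[2][0]; print(cen[i].round(1),st[i,4],"up,right mm",c.round(1),"ang",np.degrees(np.arctan2(c[1],c[0])).round(1),"r",np.hypot(*c).round(1),"axis ang",np.degrees(np.arctan2(w[1],w[0])).round(1))
# bar extent from depth
v,u=np.mgrid[195:270,265:335]; uv=np.c_[u.ravel(),v.ravel()]; X=pts("wrist",D,uv,C); hh=(X-P0)@NN; print("panel h med",np.median(hh[abs(hh)<.008]))
B=loc(X[(hh>.02)&(hh<.034)])*1e3; print(len(B),"top h",np.median(hh[(hh>.02)&(hh<.034)]),cv2.minAreaRect(B.astype(np.float32)))
```

```text
[266.3 226.5] 14 up,right mm [12.1 31.9] ang 69.2 r 34.2 axis ang -29.8
[301.7 236.9] 44 up,right mm [13.  -3.9] ang -16.6 r 13.6 axis ang -23.7
[264.6 232.2] 12 up,right mm [17.8 29.4] ang 58.8 r 34.4 axis ang 4.7
[264.3 238.2] 12 up,right mm [22.8 25.7] ang 48.5 r 34.4 axis ang -81.5
[267.7 251.5] 14 up,right mm [31.2 15.2] ang 26.0 r 34.7 axis ang -30.1
[271.5 256.7] 14 up,right mm [33.   9.4] ang 16.0 r 34.3 axis ang -23.9
[313.5 268.6] 25 up,right mm [ 17.5 -26.8] ang -56.8 r 32.0 axis ang -61.5
[289.3 269.2] 12 up,right mm [ 32.2 -10.2] ang -17.6 r 33.8 axis ang -108.8
panel h med 0.001340102404523513
626 top h 0.027768889608239478 ((3.0531578063964844, 0.8869972229003906), (12.161223411560059, 42.95464324951172), 66.18741607666016)
```

```bash
cat >> kin2.py <<'E'
SD=np.cross(NN,UP); KG=KG+.0015*UP-.0005*SD
def kn(ang,h): return knob(ang,1,h,.55,-.03)
V=np.array([0.305,0.502,0.4871,0.3229,0,0,-0.0166,0.0104,-0.0224,-0.0016,0.036,0.0035,-0.0122,-0.0009,-1.5507,-0.0314,0.0294,-0.0209])
E
python3 - <<'E'
from kin2 import *
A=cur(); q=env.state()["q"]
for a,h in((-.415,.05),(-.415,.008),(0,.008),(.35,.008),(.45,.008)):
    q,e=ik2(kn(a,h),V,q,5); print(a,h,e.round(4),q.round(2))
E1=screw(A,kn(-.415,.05),10); screw(E1,kn(-.415,.008),6)
E
```

```text
-0.415 0.05 0.0 [-0.06  0.31  0.54  2.15 -0.09  0.52  2.59]
-0.415 0.008 0.0 [ 0.02  0.41  0.47  2.15 -0.17  0.43  2.67]
0 0.008 0.0 [ 0.16  0.46  0.45  2.02 -0.38  0.7   2.58]
0.35 0.008 0.0 [ 0.27  0.52  0.44  1.94 -0.53  0.89  2.47]
0.45 0.008 0.0 [ 0.3   0.54  0.44  1.92 -0.58  0.94  2.44]
10 x [0.0013, -0.0008, 0.0128, 0.0062, -0.0194, 0.029] |shift| mm 12.9 deg 2.03
path [[0.451, -0.211, 0.232], [0.448, -0.225, 0.196], [0.447, -0.237, 0.16], [0.447, -0.25, 0.123]] end [ 0.4479 -0.2534  0.1107]
6 x [-0.0, -0.0001, 0.0071, -0.0001, 0.0, 0.0001] |shift| mm 7.1 deg 0.01
path [[0.448, -0.253, 0.111], [0.451, -0.258, 0.09], [0.454, -0.262, 0.069]] end [ 0.4537 -0.2621  0.0694]
```

>>> {"api": "send_rows", "payload": {
  "steps": [
    [[0.0013, -0.0008, 0.0128, 0.0062, -0.0194, 0.029], [0.0013, -0.0008, 0.0128, 0.0062, -0.0194, 0.029], [0.0013, -0.0008, 0.0128, 0.0062, -0.0194, 0.029], [0.0013, -0.0008, 0.0128, 0.0062, -0.0194, 0.029], [0.0013, -0.0008, 0.0128, 0.0062, -0.0194, 0.029], [0.0013, -0.0008, 0.0128, 0.0062, -0.0194, 0.029], [0.0013, -0.0008, 0.0128, 0.0062, -0.0194, 0.029], [0.0013, -0.0008, 0.0128, 0.0062, -0.0194, 0.029], [0.0013, -0.0008, 0.0128, 0.0062, -0.0194, 0.029], [0.0013, -0.0008, 0.0128, 0.0062, -0.0194, 0.029], [0, 0, 0, 0, 0, 0]]
  ]
}}

```text
time_s: 17.45
ee_pos: [0.4471, -0.2536, 0.1091]
ee_rot: [-2.909, 0.018, -2.639]
contact_force: [-0.5, -0.3, 0.9]
opening: 0.0599
grasp_force: 0.0
```

Run:
```python
from kin2 import *
A=cur(); print(env.state()["q"].round(2)); screw(A,kn(-.415,.008),7)
I,D=viewer.read_camera("wrist"); C=cal("wrist"); cv2.imwrite("pics/w6.png",I[100:400,120:520])
v,u=np.mgrid[60:420,120:520]; uv=np.c_[u.ravel(),v.ravel()]; X=pts("wrist",D,uv,C)
P0=O+RS@np.array([-.128,0,.046]); Y=X-P0; hh=Y@NN; l=np.c_[Y@UP,-(Y@SD)]*1e3
print("panel h",np.median(hh[(abs(hh)<.01)&(np.hypot(*l.T)>25)&(np.hypot(*l.T)<34)]))
m=(hh>.022)&(hh<.034)&(np.hypot(*l.T)<30); print(m.sum(),np.median(hh[m]),cv2.minAreaRect(l[m].astype(np.float32)))
```

```text
[-0.11  0.31  0.55  2.15 -0.07  0.52  2.53]
7 x [-0.0002, -0.0001, 0.0059, 0.0001, -0.0002, -0.0001] |shift| mm 5.9 deg 0.01
path [[0.447, -0.254, 0.109], [0.45, -0.257, 0.092], [0.453, -0.26, 0.075]] end [ 0.454  -0.2615  0.0691]
panel h 0.0015500707453102159
1603 0.02838726567518991 ((2.5160484313964844, 1.2337312698364258), (11.958141326904297, 42.20118713378906), 65.78934478759766)
```

View pics/w6.png

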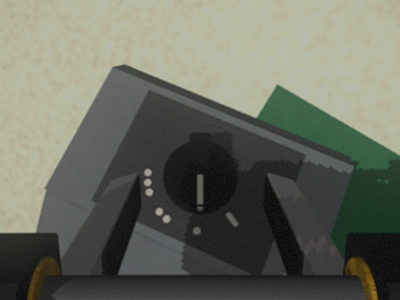

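The bar lies vertical at column 200 of the crop, midway between the fingers, and parallel to them. It is ready to be gripped.

>>> {"api": "send_rows", "payload": {
  "steps": [
    [[0, 0, 0.0059, 0, 0, 0], [0, 0, 0.0059, 0, 0, 0], [0, 0, 0.0059, 0, 0, 0], [0, 0, 0.0059, 0, 0, 0], [0, 0, 0.0059, 0, 0, 0], [0, 0, 0.0059, 0, 0, 0], [0, 0, 0.0055, 0, 0, 0], [0, 0, 0, 0, 0, 0]]
  ]
}}

```text
time_s: 18.3
ee_pos: [0.4524, -0.2619, 0.0694]
ee_rot: [-2.908, 0.019, -2.64]
contact_force: [-0.1, -0.5, 0.1]
opening: 0.06
grasp_force: 0.0
```

>>> {"api": "send_rows", "payload": {
  "steps": [
    [[0, 0, 0, 0, 0, 0], [0, 0, 0, 0, 0, 0], [0, 0, 0, 0, 0, 0], [0, 0, 0, 0, 0, 0], [0, 0, 0, 0, 0, 0], [0, 0, 0, 0, 0, 0], [0, 0, 0, 0, 0, 0], [0, 0, 0, 0, 0, 0]]
  ],
  "gripper": 0.005,
  "newtons": 15
}}

```text
time_s: 19.1
ee_pos: [0.453, -0.2622, 0.0704]
ee_rot: [-2.907, 0.02, -2.64]
contact_force: [1.8, -4.1, -0.2]
opening: 0.0118
grasp_force: 15.0
```

Run:
```python
from kin2 import *
s=env.state(); A=cur(s); print(s["opening"],s["grasp_force"],s["contact_force"].round(1))
T=H(np.eye(3),KG)@H(Rn.from_rotvec(-NN*.77).as_matrix(),[0,0,0])@H(np.eye(3),-KG)
screw(A,T@A,12)
```

```text
0.011783783897517715 14.99610722064972 [ 1.8 -4.1 -0.2]
12 x [0.0, -0.0001, 0.0, -0.0335, 0.0002, 0.0547] |shift| mm 0.1 deg 3.68
path [[0.453, -0.262, 0.07], [0.453, -0.262, 0.07], [0.453, -0.263, 0.07], [0.453, -0.263, 0.07], [0.453, -0.263, 0.07]] end [ 0.4532 -0.2634  0.0704]
```

>>> {"api": "send_rows", "payload": {
  "steps": [
    [[0, -0.0001, 0, -0.0335, 0.0002, 0.0547], [0, -0.0001, 0, -0.0335, 0.0002, 0.0547], [0, -0.0001, 0, -0.0335, 0.0002, 0.0547], [0, -0.0001, 0, -0.0335, 0.0002, 0.0547], [0, -0.0001, 0, -0.0335, 0.0002, 0.0547], [0, -0.0001, 0, -0.0335, 0.0002, 0.0547]]
  ]
}}

```text
time_s: 19.7
ee_pos: [0.4534, -0.2633, 0.0706]
ee_rot: [-3.123, 0.061, -2.968]
contact_force: [1.3, -7.2, -2.4]
opening: 0.0118
grasp_force: 15.0
```

>>> {"api": "send_rows", "payload": {
  "steps": [
    [[0, -0.0001, 0, -0.0335, 0.0002, 0.0547], [0, -0.0001, 0, -0.0335, 0.0002, 0.0547], [0, -0.0001, 0, -0.0335, 0.0002, 0.0547], [0, -0.0001, 0, -0.0335, 0.0002, 0.0547], [0, -0.0001, 0, -0.0335, 0.0002, 0.0547], [0, -0.0001, 0, -0.0335, 0.0002, 0.0547], [0, 0, 0, 0, 0, 0], [0, 0, 0, 0, 0, 0]]
  ]
}}

```text
time_s: 20.5
ee_pos: [0.4533, -0.2645, 0.0705]
ee_rot: [2.944, 0.031, 2.99]
contact_force: [3.0, -7.1, -0.2]
opening: 0.0119
grasp_force: 15.0
```

Run:
```python
from kin2 import *
s=env.state(); A=cur(s); print(s["q"].round(2),s["opening"],s["contact_force"].round(1))
y=A[:3,1]; b=np.cross(y,NN); a=np.degrees(np.arctan2(-(b@SD),b@UP)); print("bar ang by tool",a)
```

```text
[ 0.24  0.51  0.44  1.95 -0.54  0.86  2.44] 0.01190613432633874 [ 3.  -7.1 -0.2]
bar ang by tool 20.407895431646654
```

>>> {"api": "send_rows", "payload": {
  "steps": [
    [[0, 0, 0, 0, 0, 0], [0, 0, 0, 0, 0, 0], [0, 0, 0, 0, 0, 0], [0, 0, 0, 0, 0, 0], [0, 0, 0, 0, 0, 0]]
  ],
  "gripper": 0.06
}}

```text
time_s: 21.0
ee_pos: [0.4529, -0.2628, 0.0702]
ee_rot: [2.942, 0.029, 2.991]
contact_force: [-0.5, 0.7, -0.1]
opening: 0.0483
grasp_force: 0.0
```

>>> {"api": "send_rows", "payload": {
  "steps": [
    [[0, 0, -0.005, 0, 0, 0], [0, 0, -0.01, 0, 0, 0], [0, 0, -0.02, 0, 0, 0], [0, 0, -0.02, 0, 0, 0], [0, 0, -0.02, 0, 0, 0], [0, 0, -0.02, 0, 0, 0], [0, 0, -0.02, 0, 0, 0], [0, 0, -0.02, 0, 0, 0], [0, 0, -0.01, 0, 0, 0], [0, 0, 0, 0, 0, 0]]
  ]
}}

```text
time_s: 22.0
ee_pos: [0.4448, -0.2914, 0.2136]
ee_rot: [2.943, 0.031, 2.991]
contact_force: [0.2, 0.1, -0.6]
opening: 0.0601
grasp_force: 0.0
```

Run:
```python
from kin2 import *
I,D=viewer.read_camera("wrist"); C=cal("wrist")
v,u=np.mgrid[60:420,120:520]; uv=np.c_[u.ravel(),v.ravel()]; X=pts("wrist",D,uv,C)
P0=O+RS@np.array([-.128,0,.046]); Y=X-P0; hh=Y@NN; l=np.c_[Y@UP,-(Y@SD)]*1e3
m=(hh>.022)&(hh<.034)&(np.hypot(*l.T)<30); print(m.sum(),cv2.minAreaRect(l[m].astype(np.float32)))
I1,D1=viewer.read_camera("scene"); C=cal("scene")
for t in("jar","beaker","tin"):
  for r in viewer.trace(t,"scene"):
    v,u=np.nonzero(r["region"]&(D1>0)); P=pts("scene",D1,np.c_[u,v],C)
    if t!="jar": print(t,r["confidence"],r["at"])
    elif abs(np.median(P[:,1])+.24)<.08:
        Q=P[(P[:,2]>.16)&(P[:,2]<.18)]; print(r["at"],np.percentile(Q[:,2],97),cv2.minEnclosingCircle(Q[:,:2].astype(np.float32)*1000))
cv2.imwrite("pics/f.png",np.hstack([cv2.resize(I1[160:360,60:310],(400,320),interpolation=3),cv2.resize(I,(400,320))]))
```

```text
741 ((0.5179119110107422, 1.2713394165039062), (41.97361755371094, 11.657292366027832), 20.62164878845215)
[159.7, 273.8] 0.16713283262044457 ((595.0430297851562, -244.26942443847656), 21.460289001464844)
beaker 0.8 [314.1, 316.9]
tin 0.84 [266.4, 232.9]
tin 0.64 [316.3, 319.9]
```

View pics/f.png

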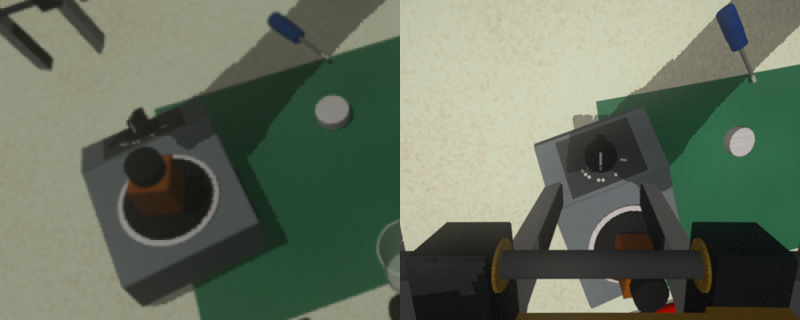

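The jar stands upright, wholly on the pad (scene crop (150,190)). The bar is at 20.6°, against about 20° for the two-dot mark, and the tin and beaker have not moved. The robot touches nothing, so I'm handing in.

```bash
python3 -c "
from plant import env
print(env.finish_job())"
```

```text
the job is handed in; nothing more can be done
None
```

The amber jar stands upright on the shaker pad and the selector is at the two-dot mark; I handed the job in at about 22 s, with the beaker and tin where they were.

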